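Park the shuttle's lock plunger in its rest notch and send the slide to the far stop

ROBOT

A 7-joint arm with a two-finger parallel gripper is mounted at the origin on the work surface. World frame = base frame: x ahead of the robot, y to its left, z up, the work surface at z = 0. Lengths are in m, angles in rad, forces in N, time in s.
With the tool pointing down it reaches from about 0.4 to 0.75 m from the base axis. Payload 19.5 kg.
Tool frame: the origin (TCP) lies at the centre of the arm's flange, where the gripper is bolted on; the fingertips stand 173 mm ahead of it and the grasp point (between the pads) lies 155 mm ahead of it; z points along the fingers, y is the line along which they close (so a half turn about z gives the same grasp; the last joint's range is limited). The gripper opens to 85 mm and grips with 20 to 120 N. Pads are 22 mm wide; open, the fingers measure 114 mm over their backs; the gripper's body (76 mm by 85 mm) begins 54 mm behind the grasp point. The pads swing forward as they close: fully open they stand 13 mm farther back than shut.
Start: joints at [1.088, 0.707, -0.028, 1.485, 0.022, 0.951, -0.075], TCP at [0.245, -0.52, 0.405] pointing down, gripper open.
Joint ranges: [-2.71, 2.71], [-0.32, 2.16], [-1.57, 1.52], [0, 2.45], [-1.46, 4.6], [0, 2.02], [-2.83, 2.83]. Speed limits (rad/s): [1.89, 1.89, 2.57, 2.57, 3.01, 3.01, 3.01].

INTERFACE

Orientations are given as a rotation vector (axis times angle).
In Python, from plant import get_state, grab_frame, camera_params, job, regions_of, place_of gives the robot as it stands.
- The arm moves only by the tool play_rows, never from a script. Its argument "moves" is one flat list of numbers, 7 for each row, row after row: the shift along the tool's x, y, z in units of 25 mm (1.0 is 25 mm), then the turn, a rotation vector about the tool's x, y, z in units of 6 degrees (1.0 is 6 degrees), then the finger opening in mm, from 0 to 85.4. A call has 1 to 5 rows; each row shifts and turns the commanded pose from where the row before left it, along the tool's axes as they then stand; what a row does not reach is not made up. A row lasts 1/10 s, in which the tool goes at most 50 mm and 8.59 degrees, less where a joint would pass 70% of its speed; a pose out of reach is approached as far as the arm can. A call is refused whole if a number of a shift passes 1 or a number of a turn 1, either way. A call with a gripper value outside its range is refused whole. The fingers move at their own pace and stop on an object; "squeeze" is the grip in N (left out, the last holds). Time passes only in rows, so rows that do not move let the fingers close. It gives the time, the measured TCP pose, the force, the opening and the grip force at its end, in the units of the state.
- get_state(): the state, without advancing time (a new reading comes with each control period).
- grab_frame(name): name is "scene" or "top"; returns (picture, depth): 400x640x3 uint8, red, green, blue; 400x640 float32, m along the optical axis (not along the pixel's ray), 0 where there is no reading.
- camera_params(name): a dict with "vertical_fov" (degrees; the focal length in pixels is half the picture's height over the tangent of half this angle, whatever the lens; pixels are square), "cx", "cy" (the principal point, pixels), "k1" (the pictures are not rectified: a ray, as slopes to the right and down, at radius r is drawn at 1 + k1 r^2 times it, then the intrinsics apply), "xyz" and "rotation" of the camera in the world. Camera axes: x right, y down, z forward; pixel columns grow to the right and rows downward; lengths in m; the calibration is good to about 2 mm. A picture is of the moment at which its call begins. camera_params takes no time and is no camera call.
- job.hand_in(): hands the job in; it is judged then, once.
Trained networks look in the newest picture that a camera, given by its name, has taken for a name from the list of things; names that differ only in an ending like _2 or _b are one class to them, and where a whole thing is asked for, a point or a joint stands for the part that bears it (a point fixed in the world has none). Each returns a list of dicts, best first, with "confidence" (0 to 1); they miss things now and then, are a little off and sometimes report something else, mostly with a low value. They report only what shows in the picture. A call takes as long as a camera call.
- regions_of(camera, query): "region" (400x640 bool, what is visible of it) and "position" ([column, row] as shares, 0 to 1, of the picture: columns of its width, rows of its height, amid what is visible of it).
- place_of(camera, query): "position" ([column, row] as shares, 0 to 1, of the picture: columns of its width, rows of its height: a listed point, or the origin of a listed thing).
The state is a dict: "clock": time; "qpos": joint angles; "joint_velocities": joint speeds; "tau": joint torques, N m; "position": TCP position; "tool_rot": TCP orientation; "ft_force": force on the tool from outside, world axes, zero at the start; "wrist_torque": the same for the moment, N m; "width": finger opening in m; "grasp_force": force on a finger pad.
Only numpy, scipy, OpenCV 4.12 (cv2) and the standard library are available. Lean on these libraries where they do the work, as an engineer would, in place of code of your own. Each camera call takes 0.05 s, during which the arm holds its last target. There are 200 camera calls.

TASK

Unlock the specimen shuttle: pull up the black spring plunger knob, twist it anticlockwise until it meets the end of its rest notch, feeling for it and never forcing the pin, and let it down there so that it stays up by itself when you let go, with the carriage still parked. Then take the blue post and slide the carriage gently along its rail until it touches the rubber bumper, leave it there and let go. Do not disturb the other things on the breadboard.

Things in the scene. Friction and masses are not known exactly. Their poses are not given: they have to be found in the camera images.
- stage: Specimen shuttle, bolted to a dark breadboard (12 mm thick): aluminium base 120 x 270 x 12 mm with a rail. Origin: underside, on the centre line; x across the rail, y along it from the lock end to the bumper end, z up. At the lock end a white bridge (110 x 40 mm, centred at y -85 mm, top at z 52 mm) spans the carriage and carries the lock plunger.
- sleeve: Steel sleeve of the lock plunger on the bridge, 36 mm across, with a crown of steel and brass blocks up to 26 mm high, all below the knob. Origin on the plunger axis at the bridge's top (stage x 0, y -85, z 52 mm), axes as the stage's. A steel cross pin 3 mm wide and 4 mm high on the spindle, 35 mm end to end, rides in the crown. Over 30 N between pin and sleeve damages it.
- crown (a point): Point on the plunger axis at the crown's top, 26 mm above the sleeve's origin. Locked, the cross pin lies along stage x in a deep slot. With the knob 11 mm or more up it can be turned anticlockwise (seen from above) over two ledges to the brass rest notch, whose floor holds the knob 7.5 mm above its locked height. The notch's far wall is tall and stops the pin at any lift.
- ring (a point): Point on the plunger axis 12 mm above the sleeve's origin, amid the brass ring that has the notch. The ring is clamped at an unmeasured angle, new each time: notch middle 36 to 79 degrees anticlockwise of the locked position, about 3 degrees of play either side. Feel for its far wall: the knob turns with under 0.05 N m until then; 0.2 N m at the wall is about 18 N on the pin.
- knob: Black round knurled knob, 28 mm across, 28 mm tall, white line on top along its x axis. Origin on the plunger axis at its underside, 80 mm above the stage's origin when locked; x then along stage x. Pulls straight up 15.5 mm at most against a spring: 6 N locked, 9 N in the rest notch, 12 N fully up. Standing in the rest notch its underside is 87.5 mm above the stage's origin.
- lock_tip (a point): Lower end of the plunger's 8 mm spindle, on its axis, 51 mm under the knob's underside. Locked, it reaches 5 mm down into a hole in the carriage; with the knob over 5 mm up the carriage is free. It must not be forced sideways.
- carriage: Aluminium carriage, 80 (x) x 110 (y) x 14 mm, with a glass slide on it, on the rail. Origin at the centre of its underside: stage x 0, y -55, z 20 mm when parked; axes as the stage's. Slides to stage +y only, 105 mm to the bumper, against about 2.5 N of friction, and stays where it is left.
- post_top (a point): Centre of the top of the carriage's blue upright post handle, 16 mm across, 46 mm tall, top 80 mm above the stage's origin. At stage x 0, y -13 mm when parked (72 mm from the plunger axis), y 92 mm when the carriage just touches the bumper.
- bumper: Black rubber bumper at the rail's far end, 18 mm across. Origin: centre of its face towards the carriage, at stage y 105, z 27 mm. Springy: 3 N per mm, 6 mm of travel.
- amber_bottle: bystander: amber glass dropper bottle, 36 mm across, 75 mm tall, standing; origin under its centre
- wash_bottle: bystander: clear plastic bottle, 64 mm across, 150 mm tall, standing; origin under its centre
- slide_box: bystander: flat blue and white slide box, 92 x 102 x 32 mm; origin under its centre
- objective: bystander: loose steel microscope objective, 28 mm across, 42 mm tall, standing 0.10 to 0.13 m beyond the shuttle's middle line; origin under its centre
- filter_cube: bystander: 36 mm black filter cube on the robot's side of the shuttle; origin under its centre
- stage_puck: bystander: round black hand controller, 80 mm across, 41 mm tall; origin under its centre
- hex_driver: bystander: screwdriver, 170 mm long, lying on the breadboard to the right of the shuttle

How it is judged:
By the outcome, as a careful person would: the job done as asked, in the order asked, and still so for the second after the job is handed in, with the robot touching nothing.
It also fails if it takes over 67 s, if anything falls off the work surface, if the arm or the gripper's body presses on something with over 40 N, if the wrist force passes 120 N, or if a joint passes its speed limit or range.

## Working session

There is one attempt and no reset: what is moved stays moved. The work goes in short steps, Python scripts to look and compute and a tool call to move; the robot and the scene stay as the last step left them, time stands still between calls to the robot, and variables do not carry over. Pictures are saved under pics/ and viewed, at most 10 in all, crops included, and the job is handed in when it is done.

Besides the shell and the picture viewer there is one more tool, called by a JSON object that holds its "op" and its "data". play_rows: Moves the arm, as the interface text tells. Its arguments: {"type":"object","properties":{"moves":{"type":"array","items":{"type":"number"}},"squeeze":{"type":"number"}},"required":["moves"]}

```bash
mkdir -p pics; ls
cat > h.py <<'E'
import numpy as np, cv2
from scipy.spatial.transform import Rotation as R
from plant import get_state, grab_frame, camera_params, job, regions_of, place_of
def cam(n):
    c=camera_params(n); f=200/np.tan(np.radians(c["vertical_fov"])/2)
    M=np.array(c["rotation"],float)
    if M.shape!=(3,3): M=(R.from_rotvec(M) if M.size==3 else R.from_quat(M)).as_matrix()
    return c,f,M
def ray(n,u,v):
    c,f,M=cam(n)
    K=np.array([[f,0,c["cx"]],[0,f,c["cy"]],[0,0,1]])
    p=cv2.undistortPoints(np.array([[[u,v]]],float),K,np.array([c["k1"],0,0,0.]))[0,0]
    return np.array(c["xyz"]),M@np.array([p[0],p[1],1.])
def at_z(n,pos,z):
    o,d=ray(n,pos[0]*640,pos[1]*400); return o+d*(z-o[2])/d[2]
def save(n,name):
    im,d=grab_frame(n); cv2.imwrite("pics/"+name,im[:,:,::-1]); return im,d
E
python3 - <<'E'
from h import *
s=get_state(); print(s)
for n in ("scene","top"):
    print(n,camera_params(n))
    save(n,n+"0.png")
    for q in ["stage","knob","crown","ring","post_top","bumper","carriage","sleeve","objective","filter_cube","amber_bottle","wash_bottle","slide_box","stage_puck","hex_driver"]:
        r=place_of(n,q)
        print(n,q,[(np.round(np.array(x["position"])*[640,400],1).tolist(),round(x["confidence"],2)) for x in r[:2]])
E
```

```text
pics
{'clock': 0.0, 'qpos': array([ 1.08827972,  0.70710084, -0.02764835,  1.48501697,  0.0219783 ,
        0.9509241 , -0.07547941]), 'joint_velocities': array([ 0.00172758,  0.00068337, -0.0004412 , -0.0014495 ,  0.00161414,
        0.00112703, -0.00106257]), 'tau': array([-7.83929977e-05, -8.83219385e+01,  1.23467825e+00, -2.36173528e+01,
        1.69516203e-02,  6.44768603e-03, -9.84333587e-05]), 'position': array([ 0.24532128, -0.51994856,  0.40422408]), 'tool_rot': array([-3.06448777e+00, -6.86644815e-01,  3.95480811e-04]), 'ft_force': array([-0.40580065, -0.29928742, -0.79410376]), 'wrist_torque': array([-0.0576493 , -0.03846979, -0.03888973]), 'grasp_force': 0.0, 'width': 0.0853799214433722}
scene {'vertical_fov': 43.30922127241521, 'cx': 332.46176812126697, 'cy': 203.08116988573846, 'k1': 0.04333723321890438, 'xyz': array([1.08069402, 0.62170393, 1.05773427]), 'rotation': array([-0.93514058, -2.60289773,  0.95367668])}
scene stage [([357.2, 215.1], 0.83)]
scene knob [([332.3, 178.9], 0.71), ([383.7, 193.9], 0.6)]
scene crown [([331.4, 179.8], 0.57), ([330.5, 186.2], 0.54)]
s
[... 804 characters left out ...]
0.12135603])}
top stage [([315.1, 227.0], 0.57)]
top knob [([344.9, 219.8], 0.62)]
top crown [([342.6, 220.9], 0.52)]
top ring [([441.9, 174.3], 0.68), ([345.3, 217.6], 0.58)]
top post_top [([320.0, 223.9], 0.81)]
top bumper [([320.2, 228.5], 0.73), ([282.7, 232.1], 0.59)]
top carriage [([332.8, 222.9], 0.93)]
top sleeve [([345.4, 220.6], 0.61), ([404.2, 216.4], 0.57)]
top objective [([290.4, 188.8], 0.4)]
top filter_cube [([322.0, 260.4], 0.61)]
top amber_bottle [([204.6, 186.4], 0.44)]
top wash_bottle [([443.1, 170.2], 0.69)]
top slide_box [([441.7, 174.6], 0.73), ([200.2, 235.8], 0.69)]
top stage_puck [([442.6, 228.9], 0.78)]
top hex_driver [([403.6, 215.4], 0.69), ([344.9, 220.9], 0.42)]
```

Run:
```python
from h import *
im=cv2.imread("pics/top0.png"); cv2.imwrite("pics/topc.png",cv2.resize(im[130:290,180:480],None,fx=2.66,fy=2.66,interpolation=cv2.INTER_CUBIC))
im=cv2.imread("pics/scene0.png"); cv2.imwrite("pics/scenec.png",cv2.resize(im[100:300,190:450],None,fx=3,fy=3,interpolation=cv2.INTER_CUBIC))
B=0.012
P=lambda n,u,v,z:np.round(at_z(n,(u/640,v/400),z),4)
# stage points (top) 
for nm,u,v,h in [("stage",315.1,227,0),("knob",344.9,219.8,.08),("crown",342.6,220.9,.078),("ring",345.3,217.6,.064),("sleeve",345.4,220.6,.052),("post",320,223.9,.08),("bumper",282.7,232.1,.027),("carr",332.8,222.9,.02),("obj",290.4,188.8,0),("cube",322,260.4,0),("amber",204.6,186.4,0),("puck",442.6,228.9,0),("hex",403.6,215.4,0.01)]:
    print("top",nm,P("top",u,v,h+B))
for nm,u,v,h in [("stage",357.2,215.1,0),("knob",332.3,178.9,.08),("crown",331.4,179.8,.078),("ring",327.7,184.9,.064),("sleeve",330.6,189.9,.052),("post",351,192.2,.08),("carr",342.9,199.4,.02),("obj",344,260.5,0),("cube",383.2,192,0)]:
    print("scene",nm,P("scene",u,v,h+B))
# depth heights
from plant import grab_frame
im,d=grab_frame("top")
c,f,M=cam("top")
def w(u,v):
    o,r=ray("top",u,v); return np.round(o+r*d[int(v),int(u)],4)
for u,v in [(345,220),(320,224),(355,219),(345,235),(300,250),(315,240),(345,219),(344,221),(282,230)]: print(u,v,w(u,v))
```

```text
top stage [0.5163 0.0072 0.012 ]
top knob [ 0.5328 -0.085   0.092 ]
top crown [ 0.5296 -0.0781  0.09  ]
top ring [ 0.5408 -0.0872  0.076 ]
top sleeve [ 0.5325 -0.088   0.064 ]
top post [ 0.5207 -0.0093  0.092 ]
top bumper [0.499  0.1092 0.039 ]
top carr [ 0.5278 -0.0495  0.032 ]
top obj [0.6415 0.0876 0.012 ]
top cube [ 0.4095 -0.0145  0.012 ]
top amber [0.6512 0.3696 0.012 ]
top puck [ 0.5082 -0.4027  0.012 ]
top hex [ 0.5515 -0.2769  0.022 ]
scene stage [0.5156 0.0075 0.012 ]
scene knob [ 0.5295 -0.0781  0.092 ]
scene crown [ 0.5321 -0.0785  0.09  ]
scene ring [ 0.5431 -0.0808  0.076 ]
scene sleeve [ 0.5418 -0.0708  0.064 ]
scene post [ 0.5221 -0.0118  0.092 ]
scene carr [ 0.5205 -0.0457  0.032 ]
scene obj [0.6347 0.0948 0.012 ]
scene cube [ 0.4075 -0.008   0.012 ]
345 220 [ 0.53   -0.0839  0.1199]
320 224 [ 0.5202 -0.0093  0.0945]
355 219 [ 0.5406 -0.1209  0.0239]
345 235 [ 0.4878 -0.0861  0.0662]
300 250 [0.4427 0.0556 0.0167]
315 240 [0.4742 0.0075 0.0222]
345 219 [ 0.533  -0.0839  0.1193]
344 221 [ 0.5273 -0.081   0.1164]
282 230 [0.5057 0.1116 0.0378]
```

View pics/topc.png

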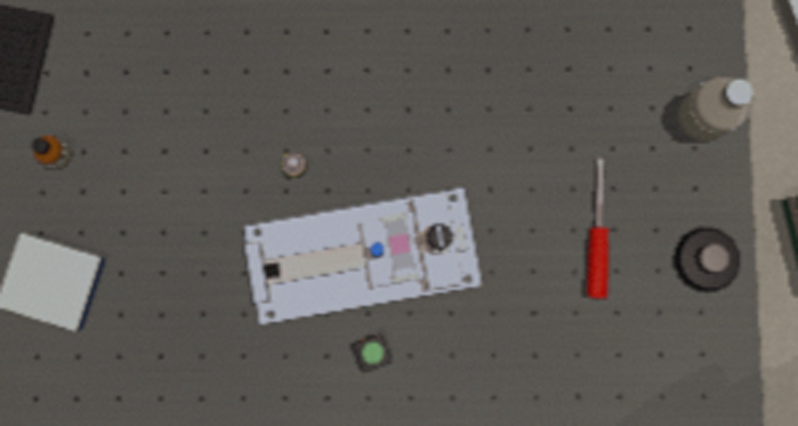

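View pics/scenec.png

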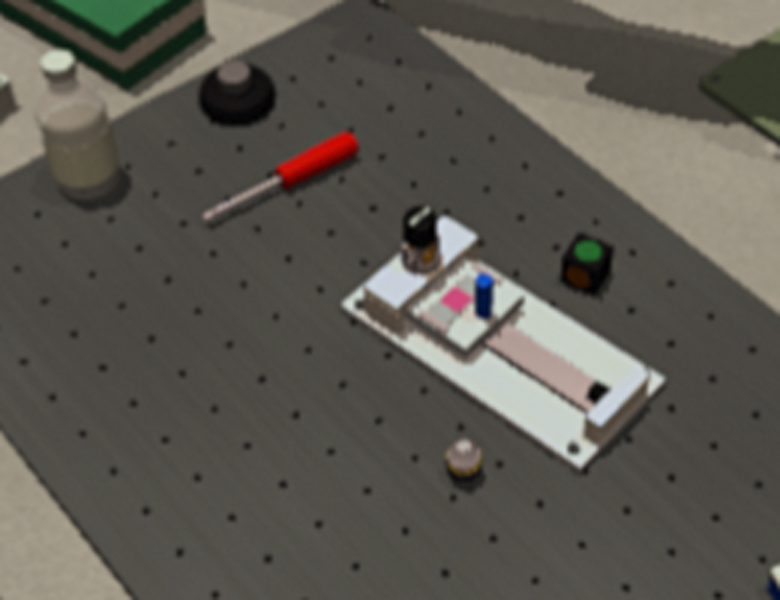

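```bash
cat > fit.py <<'E'
from h import *
def cloud(n):
    im,d=grab_frame(n); c,f,M=cam(n)
    v,u=np.mgrid[0:400,0:640]
    K=np.array([[f,0,c["cx"]],[0,f,c["cy"]],[0,0,1]])
    p=cv2.undistortPoints(np.stack([u,v],-1).reshape(-1,1,2).astype(float),K,np.array([c["k1"],0,0,0.])).reshape(-1,2)
    r=np.c_[p,np.ones(len(p))]*d.reshape(-1,1)
    return r@M.T+np.array(c["xyz"]),im.reshape(-1,3),(d>0).ravel()
E
python3 - <<'E'
from fit import *
for n in ("top","scene"):
    P,C,ok=cloud(n)
    near=ok&(abs(P[:,0]-.53)<.08)&(abs(P[:,1]+.0)<.2)
    k=near&(P[:,2]>.105)&(P[:,2]<.14)&(np.hypot(P[:,0]-.532,P[:,1]+.083)<.025)
    print(n,"knob",k.sum(),P[k].mean(0),P[k].min(0),P[k].max(0),np.median(P[k][:,2]))
    b=near&(C[:,2].astype(int)-C[:,0]>40)&(P[:,2]>.085)
    print("post",b.sum(),P[b].mean(0) if b.sum() else 0)
    bb=near&(P[:,2]>.055)&(P[:,2]<.07)&(P[:,1]<-.05)
    (cx,a,an)=cv2.minAreaRect(P[bb][:,:2].astype(np.float32)); print("bridge",bb.sum(),cx,a,an,np.median(P[bb][:,2]))
    base=ok&(abs(P[:,0]-.52)<.12)&(abs(P[:,1])<.18)&(P[:,2]>.019)&(P[:,2]<.03)&(C.min(1)>110)
    print("base",base.sum(),np.median(P[base][:,2]),cv2.minAreaRect(P[base][:,:2].astype(np.float32)))
    e=ok&(abs(P[:,0]-.52)<.2)&(abs(P[:,1])<.3)&(C.max(1)<80)&(P[:,2]<.03); print("board z",np.median(P[e][:,2]))
    g=ok&(abs(P[:,0]-.52)<.12)&(abs(P[:,1])<.18)&(C.min(1)>110)&(P[:,2]<.1)&(P[:,2]>.019)
    print("all",cv2.minAreaRect(P[g][:,:2].astype(np.float32)))
E
```

```text
top knob 73 [ 0.53405428 -0.08190301  0.11781737] [ 0.52106336 -0.09608513  0.10567037] [ 0.54823901 -0.06917509  0.12352583] 0.11831958136099274
post 18 [ 0.52280605 -0.01200074  0.09113715]
bridge 350 (0.5348913669586182, -0.08264730870723724) (0.11000723391771317, 0.0404064916074276) 9.559544563293457 0.06303047279446938
base 1593 0.023306820855195642 ((0.5196635723114014, 0.006113424897193909), (0.11979817599058151, 0.2690766751766205), 9.673800468444824)
board z 0.011110585978340248
all ((0.5530600547790527, 0.011806264519691467), (0.1875545084476471, 0.2690766751766205), 9.673800468444824)
scene knob 111 [ 0.53872167 -0.07741827  0.11666341] [ 0.52252679 -0.09437366  0.10594918] [ 0.55118868 -0.06517526  0.12286009] 0.11795904716208916
post 26 [ 0.52536355 -0.00886599  0.09141188]
bridge 402 (0.5359799861907959, -0.07926392555236816) (0.11342792212963104, 0.043148647993803024) 8.406295776367188 0.06316746436726323
base 1607 0.024060438638460635 ((0.5211259722709656, 0.008346796035766602), (0.12326310575008392, 0.2702981233596802), 9.597458839416504)
board z 0.011915037976687026
all ((0.5541890859603882, 0.013835936784744263), (0.19140535593032837, 0.2693561911582947), 8.513568878173828)
```

```bash
cat > go.py <<'E'
from h import *
# go(target xyz, closing-line yaw deg or None): print shift in tool axes units, total turn units about z
def go(t,yaw=None):
    s=get_state(); M=R.from_rotvec(s["tool_rot"]).as_matrix()
    d=M.T@(np.array(t)-s["position"])
    print("t",round(s["clock"],2),"pos",np.round(s["position"],4),"q",np.round(s["qpos"],3),"F",np.round(s["ft_force"],2),"T",np.round(s["wrist_torque"],3),"w",round(s["width"]*1e3,1),"g",round(s["grasp_force"],1))
    print("tool x",np.round(M[:,0],3),"y",np.round(M[:,1],3),"z",np.round(M[:,2],4),"yaw_y",round(np.degrees(np.arctan2(M[1,1],M[0,1])),2))
    print("shift units",np.round(d/.025,3))
E
python3 - <<'E'
from go import *
go([.5345,-.081,.33])
E
```

```text
t 1.75 pos [ 0.2453 -0.52    0.4047] q [ 1.088  0.706 -0.028  1.485  0.022  0.951 -0.076] F [-0.37  1.1   0.86] T [ 0.059 -0.012  0.044] w 85.3 g 0.0
tool x [0.904 0.427 0.   ] y [ 0.427 -0.904 -0.   ] z [-0.e+00  1.e-04 -1.e+00] yaw_y -64.75
shift units [ 17.953 -10.949   2.989]
```

{"op": "play_rows", "data": {"moves": [0.5,-0.3,0,0,0,0,85,1,-0.6,0.1,0,0,0,85,1,-0.6,0.1,0,0,0,85,1,-0.6,0.1,0,0,0,85,1,-0.6,0.1,0,0,0,85], "squeeze": 30}}

```text
clock: 2.25
position: [0.3191, -0.4093, 0.3947]
tool_rot: [-3.065, -0.687, -0.001]
ft_force: [1.7, 0.4, -0.5]
width: 0.0851
grasp_force: 0.0
```

{"op": "play_rows", "data": {"moves": [1,-0.6,0.1,0,0,0,85,1,-0.6,0.1,0,0,0,85,1,-0.6,0.1,0,0,0,85,1,-0.6,0.1,0,0,0,85,1,-0.6,0.1,0,0,0,85]}}

```text
clock: 2.75
position: [0.4, -0.288, 0.3822]
tool_rot: [-3.065, -0.687, -0.001]
ft_force: [0.6, -0.1, -0.4]
width: 0.0853
grasp_force: 0.0
```

{"op": "play_rows", "data": {"moves": [1,-0.6,0.1,0,0,0,60,1,-0.6,0.1,0,0,0,60,1,-0.6,0.1,0,0,0,60,1,-0.6,0.1,0,0,0,60,1,-0.6,0.1,0,0,0,60]}}

```text
clock: 3.25
position: [0.4809, -0.1668, 0.3697]
tool_rot: [-3.065, -0.687, -0.0]
ft_force: [-0.4, 0.1, 0.2]
width: 0.06
grasp_force: 0.0
```

{"op": "play_rows", "data": {"moves": [1,-0.6,0.1,0,0,0,60,1,-0.6,0.1,0,0,0,60,1,-0.6,0.1,0,0,0,60,0.5,-0.4,0.1,0,0,0,60,0,0,0,0,0,0,60]}}

```text
clock: 3.75
position: [0.5363, -0.0794, 0.3593]
tool_rot: [-3.064, -0.691, 0.0]
ft_force: [-0.0, -1.3, 0.8]
width: 0.0598
grasp_force: 0.0
```

Run:
```python
from go import *
go([.5345,-.081,.33])
im,_=save("scene","s1.png"); cv2.imwrite("pics/s1c.png",cv2.resize(im[100:260,250:450,::-1],None,fx=3.5,fy=3.5,interpolation=cv2.INTER_CUBIC))
```

```text
t 3.75 pos [ 0.5363 -0.0794  0.3593] q [ 0.048  0.719  0.075  1.669 -0.073  0.756 -0.969] F [-0.01 -1.28  0.78] T [-0.007  0.03  -0.007] w 59.8 g 0.0
tool x [ 0.903  0.429 -0.   ] y [ 0.429 -0.903 -0.001] z [-5.e-04  1.e-03 -1.e+00] yaw_y -64.57
shift units [-0.094  0.028  1.171]
```

View pics/s1c.png

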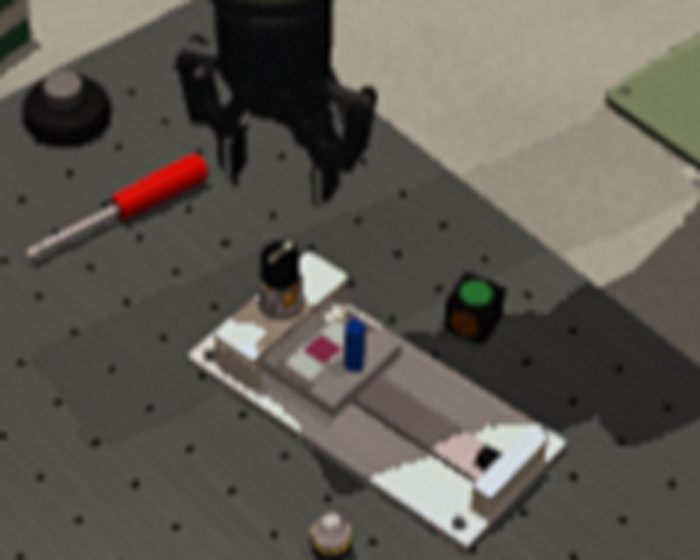

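{"op": "play_rows", "data": {"moves": [-0.1,0,0.8,0,0,0,60,0,0,0.8,0,0,0,50,0,0,0.8,0,0,0,45,0,0,0.8,0,0,0,40,0,0,0.4,0,0,0,36], "squeeze": 20}}

```text
clock: 4.3
position: [0.533, -0.0838, 0.2687]
tool_rot: [-3.066, -0.684, 0.003]
ft_force: [0.8, -0.0, -0.4]
width: 0.0361
grasp_force: 0.0
```

{"op": "play_rows", "data": {"moves": [0,0,0,0,0,0,33,0,0,0,0,0,0,32,0,0,0,0,0,0,32]}}

```text
clock: 4.6
position: [0.5339, -0.0829, 0.2706]
tool_rot: [3.065, 0.686, 0.002]
ft_force: [-0.0, 0.1, -0.1]
width: 0.0319
grasp_force: 0.0
```

Run:
```python
from go import *
go([.5345,-.081,.268])
```

```text
t 4.6 pos [ 0.5339 -0.0829  0.2706] q [ 0.066  0.854  0.055  1.758 -0.083  0.531 -0.957] F [-0.02  0.09 -0.15] T [-0.001 -0.005  0.067] w 31.9 g 0.0
tool x [0.905 0.426 0.001] y [ 0.426 -0.905  0.001] z [ 1.3e-03 -1.0e-04 -1.0e+00] yaw_y -64.76
shift units [ 0.054 -0.057  0.106]
```

{"op": "play_rows", "data": {"moves": [0,0,0,0,0,0,30,0,0,0,0,0,0,30]}}

```text
clock: 4.8
position: [0.5338, -0.0827, 0.2702]
tool_rot: [3.065, 0.687, 0.001]
ft_force: [0.2, -0.1, -0.3]
width: 0.0302
grasp_force: 0.0
```

{"op": "play_rows", "data": {"moves": [0,0,0,0,0,0,29,0,0,0,0,0,0,29]}}

```text
clock: 5.0
position: [0.5338, -0.0826, 0.2698]
tool_rot: [-3.066, -0.687, -0.0]
ft_force: [-0.1, -0.1, -0.3]
width: 0.0289
grasp_force: 0.0
```

{"op": "play_rows", "data": {"moves": [0,0,0,0,0,0,28.3,0,0,0,0,0,0,28.3]}}

```text
clock: 5.2
position: [0.5338, -0.0826, 0.2697]
tool_rot: [-3.065, -0.687, 0.0]
ft_force: [0.9, 0.5, 0.6]
width: 0.0277
grasp_force: 0.0
```

{"op": "play_rows", "data": {"moves": [0,0,0,0,0,0,26,0,0,0,0,0,0,22,0,0,0,0,0,0,20], "squeeze": 40}}

```text
clock: 5.5
position: [0.5338, -0.0827, 0.2698]
tool_rot: [3.066, 0.687, 0.0]
ft_force: [-2.1, -0.5, 5.8]
width: 0.0267
grasp_force: 39.0
```

Run:
```python
from go import *
go([.5345,-.081,.268])
```

```text
t 5.5 pos [ 0.5338 -0.0827  0.2698] q [ 0.065  0.855  0.055  1.759 -0.083  0.53  -0.957] F [-2.1  -0.53  5.8 ] T [-0.09   0.151 -0.047] w 26.7 g 39.0
tool x [0.904 0.427 0.   ] y [ 0.427 -0.904  0.   ] z [ 1.e-04 -0.e+00 -1.e+00] yaw_y -64.75
shift units [ 0.054 -0.049  0.073]
```

{"op": "play_rows", "data": {"moves": [0,0,-0.1,0,0,0,20,0,0,-0.1,0,0,0,20,0,0,-0.1,0,0,0,20,0,0,-0.1,0,0,0,20,0,0,-0.1,0,0,0,20]}}

```text
clock: 6.0
position: [0.5338, -0.0827, 0.2823]
tool_rot: [-3.066, -0.687, 0.0]
ft_force: [3.0, -1.6, -11.4]
width: 0.027
grasp_force: 40.0
```

{"op": "play_rows", "data": {"moves": [0,0,0,0,0,0,20,0,0,0,0,0,0,20]}}

```text
clock: 6.2
position: [0.5338, -0.0827, 0.2821]
tool_rot: [-3.066, -0.687, 0.0]
ft_force: [2.7, -2.7, -11.9]
width: 0.0267
grasp_force: 40.1
```

Run:
```python
from go import *
go([.5345,-.081,.268])
for i in range(3): print(place_of("scene","knob")[:1], np.round(get_state()["ft_force"],2), np.round(get_state()["wrist_torque"],3))
P=[]
from fit import cloud
X,C,ok=cloud("scene")
im,_=save("scene","s2.png"); cv2.imwrite("pics/s2c.png",cv2.resize(im[130:230,280:400,::-1],None,fx=6,fy=6,interpolation=cv2.INTER_CUBIC))
```

```text
t 6.2 pos [ 0.5338 -0.0827  0.2821] q [ 0.064  0.835  0.058  1.751 -0.081  0.559 -0.958] F [  2.74  -2.73 -11.85] T [-0.565 -0.638 -0.03 ] w 26.7 g 40.1
tool x [ 0.904  0.427 -0.   ] y [ 0.427 -0.904 -0.   ] z [-1.e-04 -0.e+00 -1.e+00] yaw_y -64.74
shift units [ 0.055 -0.048  0.565]
[{'position': [0.5181, 0.4477], 'confidence': 0.71}] [  3.56  -2.34 -10.92] [-0.552 -0.673  0.012]
[{'position': [0.5181, 0.4477], 'confidence': 0.71}] [  3.2   -2.32 -11.78] [-0.568 -0.65  -0.014]
[{'position': [0.5181, 0.4477], 'confidence': 0.71}] [  2.68  -2.74 -11.45] [-0.553 -0.696 -0.054]
```

View pics/s2c.png

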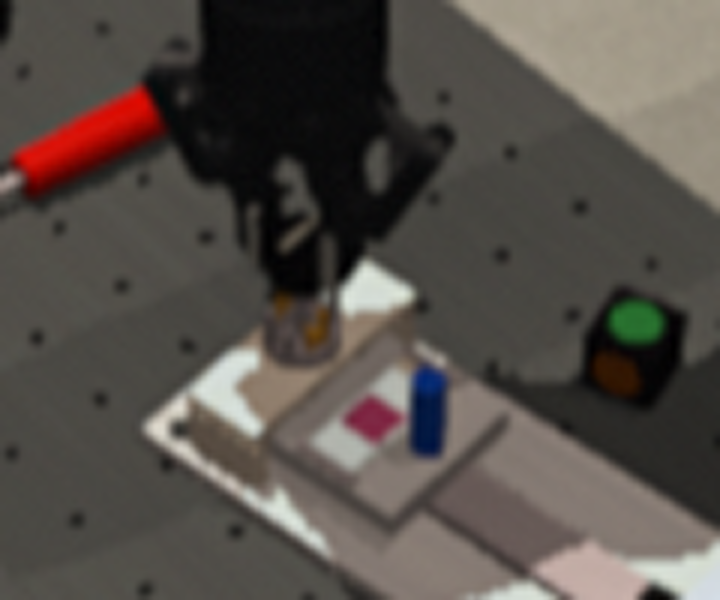

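{"op": "play_rows", "data": {"moves": [0.004,0.012,-0.03,0,0,0,20,0,0,0,0,0,0,20]}}

```text
clock: 6.65
position: [0.5339, -0.0828, 0.2829]
tool_rot: [-3.065, -0.687, 0.001]
ft_force: [1.7, -0.5, -12.3]
width: 0.0264
grasp_force: 40.1
```

```bash
cat > f.py <<'E'
from h import *
import time
def f(n=6):
    A=[]
    for i in range(n):
        s=get_state(); A.append(np.r_[s["ft_force"],s["wrist_torque"],s["grasp_force"]])
        if i<n-1: grab_frame("top")
    m=np.mean(A,0); M=R.from_rotvec(s["tool_rot"]).as_matrix()
    print("t",round(s["clock"],2),"pos",np.round(s["position"]*1e3,2),"yaw",round(np.degrees(np.arctan2(M[1,1],M[0,1])),2),"Ftool",np.round(M.T@m[:3],2),"Fw",np.round(m[:3],2),"T",np.round(m[3:6],3),"g",round(m[6],1),"tilt",np.round(M[:2,2]*1e3,2),"q7",round(s["qpos"][6],3))
f()
E
python3 f.py
```

```text
t 6.9 pos [533.9  -82.76 282.9 ] yaw -64.74 Ftool [ 0.64  1.17 12.23] Fw [  1.07  -0.78 -12.23] T [-0.158 -0.227 -0.016] g 40.1 tilt [-0.48  0.29] q7 -0.958
```

{"op": "play_rows", "data": {"moves": [0,0,0,0,0,-0.3,20,0,0,0,0,0,-0.3,20,0,0,0,0,0,-0.3,20,0,0,0,0,0,-0.3,20,0,0,0,0,0,-0.3,20]}}

```text
clock: 7.4
position: [0.534, -0.0829, 0.2829]
tool_rot: [-3.001, -0.929, 0.0]
ft_force: [0.1, -1.1, -12.6]
width: 0.0265
grasp_force: 40.1
```

```bash
python3 f.py
```

```text
t 7.65 pos [533.99 -82.9  282.92] yaw -55.77 Ftool [-1.300e-01  1.000e-02  1.235e+01] Fw [ -0.1   -0.08 -12.35] T [-0.035  0.112  0.015] g 40.1 tilt [-0.17  0.08] q7 -0.856
```

{"op": "play_rows", "data": {"moves": [0,0,0,0,0,-0.3,20,0,0,0,0,0,-0.3,20,0,0,0,0,0,-0.3,20,0,0,0,0,0,-0.3,20,0,0,0,0,0,-0.3,20]}}

```text
clock: 8.15
position: [0.534, -0.083, 0.283]
tool_rot: [2.919, 1.162, 0.0]
ft_force: [0.3, -0.8, -12.7]
width: 0.0264
grasp_force: 40.1
```

{"op": "play_rows", "data": {"moves": [0,0,0,0,0,-0.3,20,0,0,0,0,0,-0.3,20,0,0,0,0,0,-0.3,20,0,0,0,0,0,-0.3,20,0,0,0,0,0,-0.3,20]}}

```text
clock: 8.65
position: [0.5341, -0.083, 0.283]
tool_rot: [2.819, 1.387, 0.0]
ft_force: [1.0, -4.1, -12.5]
width: 0.0267
grasp_force: 40.2
```

```bash
python3 f.py
```

```text
t 8.9 pos [534.07 -83.   283.  ] yaw -37.77 Ftool [-2.32  4.21 12.71] Fw [  1.91  -4.41 -12.71] T [-0.944 -0.43   0.008] g 40.2 tilt [ 0.26 -0.09] q7 -0.652
```

{"op": "play_rows", "data": {"moves": [-0.012,0,0,0,0,0,20,0,0,0,0,0,0,20]}}

```text
clock: 9.1
position: [0.534, -0.0831, 0.283]
tool_rot: [2.82, 1.383, 0.001]
ft_force: [4.0, -4.4, -12.0]
width: 0.0264
grasp_force: 40.2
```

```bash
python3 f.py
```

```text
t 9.35 pos [534.   -83.05 283.01] yaw -37.75 Ftool [-0.3   5.45 12.51] Fw [  4.14  -3.57 -12.51] T [-0.851 -0.786 -0.011] g 40.2 tilt [0.6  0.07] q7 -0.652
```

{"op": "play_rows", "data": {"moves": [0,0.016,0,0,0,-0.3,20,0,0,0,0,0,-0.3,20,0,0,0,0,0,-0.3,20,0,0,0,0,0,-0.3,20,0,0,0,0,0,0,20]}}

```text
clock: 9.85
position: [0.5342, -0.0833, 0.283]
tool_rot: [-2.727, -1.56, -0.001]
ft_force: [3.2, -0.6, -12.6]
width: 0.0266
grasp_force: 40.2
```

```bash
python3 f.py
```

```text
t 10.1 pos [534.2  -83.24 282.96] yaw -30.56 Ftool [ 0.72  3.09 12.67] Fw [  3.03  -0.95 -12.67] T [-0.189 -0.742  0.001] g 40.2 tilt [0.14 0.2 ] q7 -0.569
```

{"op": "play_rows", "data": {"moves": [0,0.014,0,0,0,-0.2,20,0,0,0,0,0,-0.2,20,0,0,0,0,0,-0.2,20,0,0,0,0,0,0,20]}}

```text
clock: 10.5
position: [0.5344, -0.0834, 0.2829]
tool_rot: [-2.676, -1.644, 0.0]
ft_force: [3.1, 1.5, -12.1]
width: 0.0268
grasp_force: 40.2
```

```bash
python3 f.py
```

```text
t 10.75 pos [534.38 -83.4  282.89] yaw -26.95 Ftool [ 3.    0.09 12.08] Fw [  1.44   2.63 -12.08] T [ 0.536 -0.289 -0.004] g 40.2 tilt [-0.36  0.3 ] q7 -0.527
```

{"op": "play_rows", "data": {"moves": [0.012,0,0,0,0,-0.1,20,0,0,0,0,0,-0.1,20,0,0,0,0,0,-0.1,20,0,0,0,0,0,-0.1,20,0,0,0,0,0,0,20]}}

```text
clock: 11.25
position: [0.5345, -0.0833, 0.2829]
tool_rot: [-2.642, -1.699, 0.001]
ft_force: [-1.1, 1.3, -11.5]
width: 0.0267
grasp_force: 40.2
```

```bash
python3 f.py
```

```text
t 11.5 pos [534.5  -83.32 282.91] yaw -24.56 Ftool [ 0.32 -1.74 11.78] Fw [ -1.45   1.01 -11.78] T [0.223 0.296 0.025] g 40.2 tilt [-0.35  0.02] q7 -0.5
```

```bash
sed -i 's/^f()/f(4)/' f.py; sed -i 's/def f(n=6)/def f(n=4)/' f.py
```

{"op": "play_rows", "data": {"moves": [0,-0.006,0,0,0,-0.1,20,0,0,0,0,0,-0.1,20,0,0,0,0,0,-0.1,20,0,0,0,0,0,-0.1,20,0,0,0,0,0,0,20]}}

```text
clock: 12.0
position: [0.5345, -0.0833, 0.2829]
tool_rot: [-2.606, -1.754, -0.0]
ft_force: [-0.2, -0.5, -12.5]
width: 0.0269
grasp_force: 40.2
```

```bash
python3 f.py
```

```text
t 12.15 pos [534.45 -83.28 282.97] yaw -22.15 Ftool [-0.72 -0.11 12.18] Fw [ -0.37  -0.62 -12.18] T [-0.139  0.16   0.021] g 40.2 tilt [ 0.06 -0.02] q7 -0.472
```

{"op": "play_rows", "data": {"moves": [0,0,0,0,0,-0.1,20,0,0,0,0,0,-0.1,20,0,0,0,0,0,-0.1,20,0,0,0,0,0,-0.1,20,0,0,0,0,0,0,20]}}

```text
clock: 12.65
position: [0.5345, -0.0833, 0.283]
tool_rot: [2.569, 1.808, 0.0]
ft_force: [-0.3, -1.3, -12.1]
width: 0.0269
grasp_force: 40.2
```

```bash
python3 f.py
```

```text
t 12.8 pos [534.48 -83.25 282.99] yaw -19.75 Ftool [-1.48  0.73 11.82] Fw [  0.19  -1.64 -11.82] T [-0.437 -0.039  0.025] g 40.2 tilt [0.14 0.01] q7 -0.445
```

{"op": "play_rows", "data": {"moves": [-0.004,0.002,0,0,0,-0.1,20,0,0,0,0,0,-0.1,20,0,0,0,0,0,-0.1,20,0,0,0,0,0,-0.1,20,0,0,0,0,0,-0.1,20]}}

```text
clock: 13.3
position: [0.5345, -0.0833, 0.283]
tool_rot: [2.52, 1.875, 0.0]
ft_force: [1.6, -1.7, -13.5]
width: 0.0268
grasp_force: 40.2
```

```bash
python3 f.py
```

```text
t 13.45 pos [534.5  -83.34 282.97] yaw -16.74 Ftool [-1.14  1.49 12.4 ] Fw [  1.1   -1.52 -12.4 ] T [-0.392 -0.235  0.007] g 40.2 tilt [0.15 0.11] q7 -0.409
```

{"op": "play_rows", "data": {"moves": [-0.003,0.006,0,0,0,-0.1,20,0,0,0,0,0,-0.1,20,0,0,0,0,0,-0.1,20,0,0,0,0,0,-0.1,20,0,0,0,0,0,-0.1,20]}}

```text
clock: 13.95
position: [0.5346, -0.0834, 0.283]
tool_rot: [-2.47, -1.941, -0.0]
ft_force: [1.7, -0.3, -12.9]
width: 0.0264
grasp_force: 40.2
```

```bash
python3 f.py
```

```text
t 14.1 pos [534.57 -83.39 282.93] yaw -13.74 Ftool [-0.14  1.05 12.21] Fw [  0.99  -0.38 -12.21] T [-0.078 -0.218 -0.021] g 40.2 tilt [-0.07  0.2 ] q7 -0.374
```

{"op": "play_rows", "data": {"moves": [0,0.004,0,0,0,-0.1,20,0,0,0,0,0,-0.1,20,0,0,0,0,0,-0.1,20,0,0,0,0,0,-0.1,20,0,0,0,0,0,-0.1,20]}}

```text
clock: 14.6
position: [0.5347, -0.0834, 0.2829]
tool_rot: [-2.419, -2.005, -0.0]
ft_force: [0.4, 0.7, -12.9]
width: 0.0266
grasp_force: 40.2
```

```bash
python3 f.py
```

```text
t 14.75 pos [534.66 -83.42 282.95] yaw -10.74 Ftool [ 0.53  0.2  12.34] Fw [  0.29   0.49 -12.34] T [ 0.133 -0.079  0.003] g 40.2 tilt [-0.06  0.21] q7 -0.339
```

{"op": "play_rows", "data": {"moves": [0,0,0,0,0,-0.1,20,0,0,0,0,0,-0.1,20,0,0,0,0,0,-0.1,20,0,0,0,0,0,-0.1,20,0,0,0,0,0,-0.1,20]}}

```text
clock: 15.25
position: [0.5347, -0.0834, 0.283]
tool_rot: [-2.365, -2.067, -0.0]
ft_force: [-0.1, 0.8, -11.9]
width: 0.0263
grasp_force: 40.2
```

```bash
python3 f.py
```

```text
t 15.4 pos [534.69 -83.45 282.97] yaw -7.74 Ftool [ 1.31  0.75 12.05] Fw [  0.92   1.2  -12.05] T [ 0.238 -0.223 -0.006] g 40.2 tilt [0.06 0.15] q7 -0.304
```

{"op": "play_rows", "data": {"moves": [0.004,0.003,0,0,0,-0.1,20,0,0,0,0,0,-0.1,20,0,0,0,0,0,-0.1,20,0,0,0,0,0,-0.1,20,0,0,0,0,0,-0.1,20]}}

```text
clock: 15.9
position: [0.5348, -0.0834, 0.283]
tool_rot: [-2.311, -2.129, -0.0]
ft_force: [0.9, -0.2, -12.4]
width: 0.0264
grasp_force: 40.2
```

```bash
python3 f.py
```

```text
t 16.05 pos [534.78 -83.39 282.97] yaw -4.74 Ftool [ 0.15  0.63 12.17] Fw [  0.64   0.1  -12.17] T [ 0.049 -0.174 -0.02 ] g 40.2 tilt [0.04 0.09] q7 -0.269
```

{"op": "play_rows", "data": {"moves": [0,0.002,0,0,0,-0.1,20,0,0,0,0,0,-0.1,20,0,0,0,0,0,-0.1,20,0,0,0,0,0,-0.1,20,0,0,0,0,0,-0.1,20]}}

```text
clock: 16.55
position: [0.5348, -0.0834, 0.2829]
tool_rot: [-2.254, -2.188, -0.0]
ft_force: [0.8, 0.2, -12.6]
width: 0.0265
grasp_force: 40.2
```

```bash
python3 f.py
```

```text
t 16.7 pos [534.83 -83.4  282.95] yaw -1.74 Ftool [-0.23  0.64 12.06] Fw [  0.63  -0.25 -12.06] T [-0.05  -0.233  0.006] g 40.2 tilt [0.02 0.12] q7 -0.233
```

63° turned, still free.

{"op": "play_rows", "data": {"moves": [0,0.002,0,0,0,-0.1,20,0,0,0,0,0,-0.1,20,0,0,0,0,0,-0.1,20,0,0,0,0,0,-0.1,20,0,0,0,0,0,-0.1,20]}}

```text
clock: 17.2
position: [0.5349, -0.0834, 0.283]
tool_rot: [-2.196, -2.247, -0.0]
ft_force: [1.2, -0.7, -11.6]
width: 0.0266
grasp_force: 40.2
```

```bash
python3 f.py
```

```text
t 17.35 pos [534.86 -83.41 282.94] yaw 1.26 Ftool [-0.71  0.94 11.94] Fw [  0.95  -0.68 -11.94] T [-0.124 -0.275 -0.   ] g 40.2 tilt [-0.03  0.11] q7 -0.197
```

{"op": "play_rows", "data": {"moves": [-0.002,0.003,0,0,0,-0.1,20,0,0,0,0,0,-0.1,20,0,0,0,0,0,-0.1,20,0,0,0,0,0,-0.1,20,0,0,0,0,0,-0.1,20]}}

```text
clock: 17.85
position: [0.5349, -0.0834, 0.2829]
tool_rot: [-2.136, -2.303, -0.0]
ft_force: [1.1, 0.1, -12.8]
width: 0.0268
grasp_force: 40.2
```

```bash
python3 f.py
```

```text
t 18.0 pos [534.94 -83.42 282.94] yaw 4.26 Ftool [-1.000e-02  1.100e+00  1.264e+01] Fw [  1.1    0.07 -12.64] T [-0.011 -0.28  -0.01 ] g 40.2 tilt [-0.04  0.13] q7 -0.161
```

{"op": "play_rows", "data": {"moves": [0,0.004,0,0,0,-0.1,20,0,0,0,0,0,-0.1,20,0,0,0,0,0,-0.1,20,0,0,0,0,0,-0.1,20,0,0,0,0,0,-0.1,20]}}

```text
clock: 18.5
position: [0.535, -0.0834, 0.2829]
tool_rot: [-2.075, -2.358, 0.0]
ft_force: [0.7, 0.0, -11.8]
width: 0.0263
grasp_force: 40.2
```

```bash
python3 f.py
```

```text
t 18.65 pos [535.03 -83.4  282.93] yaw 7.26 Ftool [ 0.19  0.75 12.06] Fw [  0.72   0.29 -12.06] T [ 0.013 -0.178 -0.004] g 40.2 tilt [-0.13  0.15] q7 -0.125
```

{"op": "play_rows", "data": {"moves": [0,0.002,0,0,0,-0.1,20,0,0,0,0,0,-0.1,20,0,0,0,0,0,-0.1,20,0,0,0,0,0,-0.1,20,0,0,0,0,0,-0.1,20]}}

```text
clock: 19.15
position: [0.5351, -0.0834, 0.283]
tool_rot: [-2.013, -2.412, -0.0]
ft_force: [0.6, 1.3, -12.1]
width: 0.0265
grasp_force: 40.2
```

```bash
python3 f.py
```

```text
t 19.3 pos [535.08 -83.41 282.95] yaw 10.26 Ftool [ 0.48  0.43 12.1 ] Fw [  0.33   0.55 -12.1 ] T [ 0.059 -0.124  0.006] g 40.2 tilt [-0.05  0.15] q7 -0.089
```

{"op": "play_rows", "data": {"moves": [0,0.001,0,0,0,-0.1,20,0,0,0,0,0,-0.1,20,0,0,0,0,0,-0.1,20,0,0,0,0,0,-0.1,20]}}

```text
clock: 19.7
position: [0.5351, -0.0834, 0.283]
tool_rot: [-1.962, -2.454, -0.0]
ft_force: [0.3, -0.5, -12.0]
width: 0.0268
grasp_force: 40.2
```

```bash
python3 f.py
```

```text
t 19.85 pos [535.13 -83.39 282.95] yaw 12.66 Ftool [ 0.16  0.66 11.94] Fw [  0.61   0.3  -11.94] T [ 0.078 -0.17  -0.011] g 40.2 tilt [0.02 0.17] q7 -0.06
```

{"op": "play_rows", "data": {"moves": [0,0.001,0,0,0,-0.1,20,0,0,0,0,0,-0.1,20,0,0,0,0,0,-0.1,20,0,0,0,0,0,0,20]}}

```text
clock: 20.25
position: [0.5352, -0.0834, 0.2829]
tool_rot: [-1.924, -2.484, -0.0]
ft_force: [1.7, -0.6, -12.6]
width: 0.0265
grasp_force: 40.1
```

```bash
python3 f.py
```

```text
t 20.4 pos [535.16 -83.37 282.97] yaw 14.45 Ftool [ 0.11  1.2  12.3 ] Fw [  1.14   0.4  -12.3 ] T [ 0.13  -0.25  -0.035] g 40.1 tilt [0.03 0.1 ] q7 -0.038
```

{"op": "play_rows", "data": {"moves": [0,0.001,0,0,0,-0.1,20,0,0,0,0,0,-0.1,20,0,0,0,0,0,0,20]}}

```text
clock: 20.7
position: [0.5352, -0.0834, 0.283]
tool_rot: [-1.897, -2.504, -0.0]
ft_force: [1.2, 1.2, -12.2]
width: 0.0265
grasp_force: 40.1
```

```bash
python3 f.py
```

```text
t 20.85 pos [535.17 -83.41 282.95] yaw 15.65 Ftool [ 0.46  1.27 12.6 ] Fw [  1.1    0.79 -12.6 ] T [ 0.139 -0.301 -0.109] g 40.1 tilt [0.03 0.1 ] q7 -0.023
```

{"op": "play_rows", "data": {"moves": [0,0.005,0,0,0,0.1,20,0,0,0,0,0,0.1,20,0,0,0,0,0,0.1,20,0,0,0,0,0,0.1,20,0,0,0,0,0,0,20]}}

```text
clock: 21.35
position: [0.5352, -0.0834, 0.2829]
tool_rot: [-1.951, -2.462, 0.0]
ft_force: [-0.5, 0.9, -12.1]
width: 0.0267
grasp_force: 40.2
```

```bash
python3 f.py
```

```text
t 21.5 pos [535.21 -83.37 282.92] yaw 13.26 Ftool [ 0.43 -0.38 11.94] Fw [ -0.47   0.33 -11.94] T [ 0.051  0.121 -0.005] g 40.2 tilt [-0.3   0.04] q7 -0.053
```

{"op": "play_rows", "data": {"moves": [0,0,0.04,0,0,0,20,0,0,0.04,0,0,0,20,0,0,0.04,0,0,0,20,0,0,0.04,0,0,0,20,0,0,0,0,0,0,20]}}

```text
clock: 22.0
position: [0.5352, -0.0834, 0.2788]
tool_rot: [-1.95, -2.463, 0.0]
ft_force: [-2.2, 0.0, -11.2]
width: 0.0265
grasp_force: 40.3
```

```bash
python3 f.py
```

```text
t 22.15 pos [535.23 -83.38 278.91] yaw 13.25 Ftool [ 0.51 -1.94 11.46] Fw [ -2.01   0.05 -11.46] T [-0.013  0.41  -0.026] g 40.3 tilt [-0.26  0.05] q7 -0.055
```

{"op": "play_rows", "data": {"moves": [0,-0.006,0.03,0,0,0,20,0,0,0.02,0,0,0,20,0,0,0,0,0,0,20]}}

```text
clock: 22.45
position: [0.5352, -0.0834, 0.2777]
tool_rot: [-1.95, -2.463, -0.0]
ft_force: [-2.0, -0.4, -9.8]
width: 0.0267
grasp_force: 40.3
```

```bash
python3 f.py
```

```text
t 22.6 pos [535.17 -83.39 277.71] yaw 13.25 Ftool [ 0.38 -0.84  9.98] Fw [-0.9   0.18 -9.98] T [ 0.005  0.269 -0.011] g 40.3 tilt [0.07 0.11] q7 -0.056
```

{"op": "play_rows", "data": {"moves": [0,0,0.02,0,0,0,20,0,0,0,0,0,0,20]}}

```text
clock: 22.8
position: [0.5352, -0.0834, 0.2774]
tool_rot: [1.95, 2.463, 0.0]
ft_force: [-2.0, -0.1, -4.9]
width: 0.0267
grasp_force: 40.9
```

```bash
python3 f.py
```

```text
t 22.95 pos [535.15 -83.37 277.31] yaw 13.26 Ftool [ 0.87 -1.85  4.76] Fw [-2.    0.42 -4.76] T [ 0.029  0.478 -0.023] g 40.9 tilt [0.13 0.05] q7 -0.057
```

{"op": "play_rows", "data": {"moves": [0,-0.005,0.02,0,0,0,20,0,0,0,0,0,0,20]}}

```text
clock: 23.15
position: [0.5351, -0.0834, 0.277]
tool_rot: [1.95, 2.463, 0.001]
ft_force: [-3.6, 0.8, 3.3]
width: 0.0264
grasp_force: 41.8
```

```bash
python3 f.py
```

```text
t 23.3 pos [535.11 -83.37 276.97] yaw 13.26 Ftool [ 1.1  -2.81 -4.27] Fw [-2.99  0.42  4.27] T [0.113 0.694 0.001] g 41.8 tilt [0.55 0.08] q7 -0.057
```

{"op": "play_rows", "data": {"moves": [0,0,0,0,0,0,30,0,0,0,0,0,0,40,0,0,0,0,0,0,50,0,0,-0.5,0,0,0,50,0,0,-1,0,0,0,50]}}

```text
clock: 23.8
position: [0.5348, -0.0833, 0.3143]
tool_rot: [-1.949, -2.462, 0.002]
ft_force: [0.6, 0.0, 0.2]
width: 0.05
grasp_force: 0.0
```

{"op": "play_rows", "data": {"moves": [0,0,-1,0,0,0,50,0,0,-0.5,0,0,0,50]}}

```text
clock: 24.0
position: [0.5351, -0.0834, 0.3544]
tool_rot: [1.949, 2.461, 0.002]
ft_force: [-0.2, 0.3, 0.2]
width: 0.0504
grasp_force: 0.0
```

```bash
python3 f.py
python3 - <<'E'
from fit import *
P,C,ok=cloud("scene")
k=ok&(P[:,2]>.105)&(P[:,2]<.14)&(np.hypot(P[:,0]-.535,P[:,1]+.083)<.03)
print("knob z",k.sum(),np.median(P[k][:,2]),P[k][:,2].max(),P[k].mean(0))
b=ok&(C[:,2].astype(int)-C[:,0]>40)&(P[:,2]>.085)&(np.hypot(P[:,0]-.522,P[:,1]+.01)<.04)
print("post",b.sum(),P[b].mean(0))
im,_=save("scene","s3.png"); cv2.imwrite("pics/s3c.png",cv2.resize(im[130:230,280:400,::-1],None,fx=6,fy=6,interpolation=cv2.INTER_CUBIC))
E
```

```text
t 24.15 pos [535.   -83.47 352.76] yaw 13.25 Ftool [-0.09  0.33 -0.63] Fw [ 0.34 -0.02  0.63] T [ 0.001 -0.009 -0.005] g 0.0 tilt [ 1.59 -0.11] q7 -0.003
knob z 133 0.12404014217904624 0.1310211048739357 [ 0.53915596 -0.07627899  0.12149418]
post 28 [ 0.52511261 -0.00810907  0.09096937]
```

View pics/s3c.png

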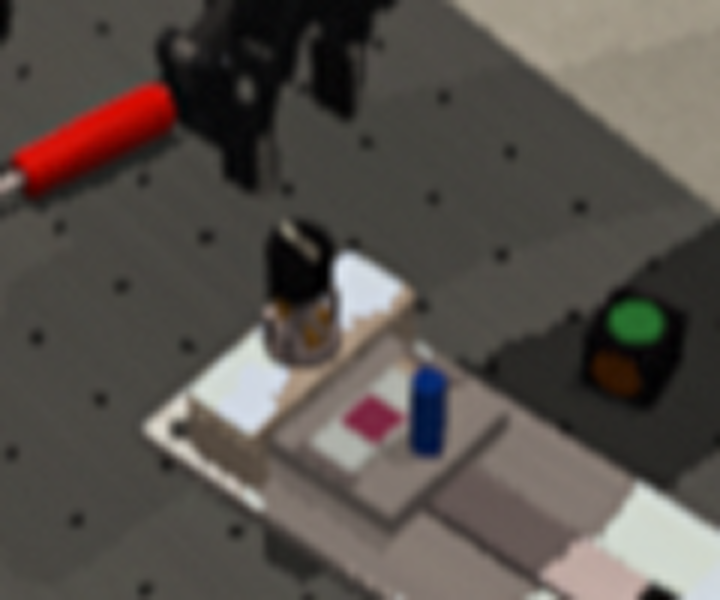

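{"op": "play_rows", "data": {"moves": [0,0,0,0,0,0.6,50,0.96,0,0,0,0,0,50,0.96,0,0,0,0,0,50,0.96,0,0,0,0,0,50,0,0,0,0,0,0,50]}}

```text
clock: 24.75
position: [0.5225, -0.0095, 0.3513]
tool_rot: [-2.021, -2.403, -0.001]
ft_force: [0.2, -1.1, 0.0]
width: 0.0501
grasp_force: 0.0
```

Run:
```python
from go import *
go([.5232,-.0124,.237])
```

```text
t 24.75 pos [ 0.5225 -0.0095  0.3513] q [ 0.137  0.716 -0.33   1.741  0.319  0.739 -0.183] F [ 0.23 -1.08  0.01] T [-0.014 -0.067  0.061] w 50.1 g 0.0
tool x [-0.172  0.985  0.002] y [ 0.985  0.172 -0.001] z [-0.001   0.0016 -1.    ] yaw_y 9.89
shift units [-0.126  0.009  4.573]
```

{"op": "play_rows", "data": {"moves": [0,0,0.9,0,0,0,50,0,0,1,0,0,0,45,0,0,1,0,0,0,40,0,0,1,0,0,0,36,0,0,0.65,0,0,0,30]}}

```text
clock: 25.25
position: [0.5226, -0.013, 0.2359]
tool_rot: [-2.026, -2.399, 0.003]
ft_force: [0.1, 0.1, -0.1]
width: 0.03
grasp_force: 0.0
```

{"op": "play_rows", "data": {"moves": [0,0,0,0,0,0,24,0,0,0,0,0,0,22,0,0,0,0,0,0,22]}}

```text
clock: 25.55
position: [0.5231, -0.0126, 0.2387]
tool_rot: [2.026, 2.4, 0.001]
ft_force: [0.6, -0.3, -0.4]
width: 0.0221
grasp_force: 0.0
```

Run:
```python
from go import *
go([.5232,-.0124,.237])
```

```text
t 25.55 pos [ 0.5231 -0.0126  0.2387] q [ 0.086  0.897 -0.229  1.831  0.412  0.459 -0.263] F [ 0.59 -0.29 -0.43] T [-0.04   0.008  0.035] w 22.1 g 0.0
tool x [-0.167  0.986 -0.   ] y [0.986 0.167 0.001] z [ 1.e-03  1.e-04 -1.e+00] yaw_y 9.64
shift units [0.009 0.004 0.07 ]
```

{"op": "play_rows", "data": {"moves": [0,0,0,0,0,0,19,0,0,0,0,0,0,17.5,0,0,0,0,0,0,16.5,0,0,0,0,0,0,14,0,0,0,0,0,0,12], "squeeze": 25}}

```text
clock: 26.05
position: [0.5229, -0.0125, 0.2383]
tool_rot: [2.027, 2.4, 0.0]
ft_force: [-1.1, -0.4, 5.8]
width: 0.0151
grasp_force: 24.3
```

```bash
python3 f.py
```

```text
t 26.2 pos [522.97 -12.45 238.27] yaw 9.65 Ftool [-0.14 -1.28 -5.78] Fw [-1.24 -0.35  5.78] T [-0.052  0.249 -0.005] g 24.3 tilt [ 0.32 -0.03] q7 -0.264
```

{"op": "play_rows", "data": {"moves": [0.03,-0.005,-0.02,0,0,0,12,0.1,0,0,0,0,0,12,0.15,0,0,0,0,0,12,0.15,0,0,0,0,0,12,0.15,0,0,0,0,0,12]}}

```text
clock: 26.7
position: [0.5204, 0.0023, 0.2384]
tool_rot: [2.026, 2.401, 0.0]
ft_force: [4.0, -1.9, -6.3]
width: 0.0155
grasp_force: 25.0
```

```bash
python3 f.py
```

```text
t 26.85 pos [520.35   2.6  238.43] yaw 9.71 Ftool [0.32 3.29 5.87] Fw [ 3.19  0.88 -5.87] T [ 0.168 -0.67   0.007] g 24.9 tilt [-0.01  0.94] q7 -0.287
```

{"op": "play_rows", "data": {"moves": [0.1,0.012,0.01,0,0,0,12,0.15,0,0,0,0,0,12,0.15,0,0,0,0,0,12,0.15,0,0,0,0,0,12,0.15,0,0,0,0,0,12]}}

```text
clock: 27.35
position: [0.5176, 0.0194, 0.2383]
tool_rot: [-2.027, -2.4, 0.0]
ft_force: [-0.7, -2.2, 4.4]
width: 0.0149
grasp_force: 25.8
```

```bash
python3 f.py
```

```text
t 27.5 pos [517.56  19.83 238.29] yaw 9.7 Ftool [ 0.57 -2.08 -4.73] Fw [-2.14  0.21  4.73] T [-0.015  0.361  0.   ] g 25.9 tilt [-0.37  0.73] q7 -0.314
```

{"op": "play_rows", "data": {"moves": [0.1,-0.006,-0.005,0,0,0,12,0.15,0,0,0,0,0,12,0.15,0,0,0,0,0,12,0.15,0,0,0,0,0,12,0.15,0,0,0,0,0,12]}}

```text
clock: 28.0
position: [0.5146, 0.0367, 0.2383]
tool_rot: [-2.026, -2.401, -0.0]
ft_force: [0.1, -2.7, 0.8]
width: 0.0154
grasp_force: 25.7
```

```bash
python3 f.py
```

```text
t 28.15 pos [514.55  37.06 238.32] yaw 9.7 Ftool [ 0.71 -0.58 -1.42] Fw [-0.69  0.6   1.42] T [ 0.014  0.112 -0.005] g 25.7 tilt [-0.16  0.84] q7 -0.342
```

{"op": "play_rows", "data": {"moves": [0.15,0,0,0,0,0,12,0.15,0,0,0,0,0,12,0.15,0,0,0,0,0,12,0.15,0,0,0,0,0,12,0.1,0,0,0,0,0,12]}}

```text
clock: 28.65
position: [0.5117, 0.054, 0.2383]
tool_rot: [-2.026, -2.401, -0.0]
ft_force: [0.0, -2.8, 1.4]
width: 0.0149
grasp_force: 25.6
```

```bash
python3 f.py
```

```text
t 28.8 pos [511.64  54.21 238.34] yaw 9.69 Ftool [ 0.53 -0.36 -1.52] Fw [-0.45  0.46  1.52] T [ 0.103  0.089 -0.013] g 25.6 tilt [-0.11  0.83] q7 -0.368
```

{"op": "play_rows", "data": {"moves": [0.15,0,0,0,0,0,12,0.15,0,0,0,0,0,12,0.15,0,0,0,0,0,12,0.15,0,0,0,0,0,12,0.1,0,0,0,0,0,12]}}

```text
clock: 29.3
position: [0.5087, 0.0713, 0.2383]
tool_rot: [-2.026, -2.401, -0.0]
ft_force: [0.1, -2.6, 1.2]
width: 0.0153
grasp_force: 25.6
```

{"op": "play_rows", "data": {"moves": [0.15,0,0,0,0,0,12,0.15,0,0,0,0,0,12,0.1,0,0,0,0,0,12,0.1,0,0,0,0,0,12,0.06,0,0,0,0,0,12]}}

```text
clock: 29.8
position: [0.5064, 0.0849, 0.2383]
tool_rot: [-2.026, -2.401, -0.0]
ft_force: [0.4, -3.0, 0.0]
width: 0.0149
grasp_force: 25.6
```

```bash
python3 f.py
```

```text
t 29.95 pos [506.38  84.99 238.35] yaw 9.67 Ftool [-0.23 -0.47 -0.44] Fw [-0.42 -0.3   0.44] T [-0.092  0.075 -0.002] g 25.6 tilt [-0.08  0.62] q7 -0.414
```

{"op": "play_rows", "data": {"moves": [0.04,0,0,0,0,0,12,0.04,0,0,0,0,0,12,0.04,0,0,0,0,0,12,0.04,0,0,0,0,0,12,0.04,0,0,0,0,0,12]}}

```text
clock: 30.45
position: [0.5056, 0.0896, 0.2383]
tool_rot: [-2.027, -2.4, 0.0]
ft_force: [-0.3, -1.7, 0.4]
width: 0.0151
grasp_force: 25.6
```

{"op": "play_rows", "data": {"moves": [0.02,0,0,0,0,0,12]}}

```text
clock: 30.55
position: [0.5055, 0.0902, 0.2383]
tool_rot: [-2.026, -2.4, -0.0]
ft_force: [-0.2, -2.2, 0.1]
width: 0.0154
grasp_force: 25.6
```

{"op": "play_rows", "data": {"moves": [0.02,0,0,0,0,0,12]}}

```text
clock: 30.65
position: [0.5054, 0.0906, 0.2383]
tool_rot: [-2.027, -2.401, 0.0]
ft_force: [0.8, -2.1, 1.0]
width: 0.0148
grasp_force: 25.6
```

```bash
python3 f.py
```

```text
t 30.8 pos [505.41  90.69 238.33] yaw 9.66 Ftool [-2.07  0.01 -0.89] Fw [ 0.35 -2.04  0.89] T [-0.417 -0.018 -0.053] g 25.6 tilt [-0.11  0.22] q7 -0.423
```

{"op": "play_rows", "data": {"moves": [0.02,0,0,0,0,0,12]}}

```text
clock: 30.9
position: [0.5054, 0.091, 0.2383]
tool_rot: [-2.027, -2.4, -0.0]
ft_force: [-0.7, -2.6, 0.7]
width: 0.0149
grasp_force: 25.6
```

```bash
python3 f.py
```

```text
t 31.05 pos [505.34  91.11 238.35] yaw 9.65 Ftool [-2.29 -0.42 -0.47] Fw [-0.03 -2.33  0.47] T [-0.493  0.011 -0.011] g 25.6 tilt [-0.04  0.15] q7 -0.423
```

{"op": "play_rows", "data": {"moves": [0.02,0,0,0,0,0,12]}}

```text
clock: 31.15
position: [0.5053, 0.0915, 0.2383]
tool_rot: [2.027, 2.4, -0.0]
ft_force: [0.2, -2.9, 0.5]
width: 0.0147
grasp_force: 25.6
```

```bash
python3 f.py
```

```text
t 31.3 pos [505.28  91.52 238.35] yaw 9.65 Ftool [-3.24 -0.53 -0.35] Fw [ 0.02 -3.28  0.35] T [-0.694 -0.055  0.009] g 25.6 tilt [-0.04 -0.02] q7 -0.424
```

{"op": "play_rows", "data": {"moves": [0.02,0,0,0,0,0,12]}}

```text
clock: 31.4
position: [0.5052, 0.0919, 0.2383]
tool_rot: [2.027, 2.4, -0.0]
ft_force: [0.3, -4.8, -0.3]
width: 0.0152
grasp_force: 25.6
```

```bash
python3 f.py
```

```text
t 31.55 pos [505.19  91.96 238.32] yaw 9.65 Ftool [-4.4  -0.35 -0.13] Fw [ 0.39 -4.4   0.13] T [-0.99  -0.133  0.009] g 25.6 tilt [-0.09 -0.12] q7 -0.425
```

{"op": "play_rows", "data": {"moves": [0,0,0,0,0,0,18,0,0,0,0,0,0,26,0,0,0,0,0,0,40,0,0,0,0,0,0,45,0,0,-0.5,0,0,0,45]}}

```text
clock: 32.05
position: [0.5049, 0.0922, 0.2501]
tool_rot: [-2.025, -2.4, 0.002]
ft_force: [0.8, 0.1, -0.2]
width: 0.0451
grasp_force: 0.0
```

{"op": "play_rows", "data": {"moves": [0,0,-1,0,0,0,45,0,0,-1,0,0,0,45,0,0,-1,0,0,0,45,0,0,-1,0,0,0,45,0,0,-0.5,0,0,0,45]}}

```text
clock: 32.55
position: [0.5052, 0.0922, 0.3652]
tool_rot: [2.026, 2.4, 0.003]
ft_force: [-0.5, -0.7, -1.2]
width: 0.0452
grasp_force: 0.0
```

{"op": "play_rows", "data": {"moves": [0,0,0,0,0,0,45,0,0,0,0,0,0,45]}}

```text
clock: 32.75
position: [0.5051, 0.092, 0.363]
tool_rot: [-2.027, -2.4, 0.0]
ft_force: [-0.8, 0.3, 0.1]
width: 0.0451
grasp_force: 0.0
```

Run:
```python
from fit import *
P,C,ok=cloud("scene")
b=ok&(C[:,2].astype(int)-C[:,0]>40)&(P[:,2]>.085)&(np.hypot(P[:,0]-.505,P[:,1]-.092)<.04)
print("post",b.sum(),P[b].mean(0), "expected", np.array([.52511,-.00811])+.105*np.array([-.1668,.986]))
s=get_state(); print(s["clock"],s["position"],s["ft_force"],s["width"])
im,_=save("scene","s4.png"); cv2.imwrite("pics/s4c.png",cv2.resize(im[100:300,190:450,::-1],None,fx=3,fy=3,interpolation=cv2.INTER_CUBIC))
```

```text
post 33 [0.50738404 0.094957   0.09050561] expected [0.507596 0.09542 ]
32.8 [0.5050924  0.09202852 0.36270293] [ 0.21285804 -0.52662956  0.1252943 ] 0.04499049916145696
```

View pics/s4c.png

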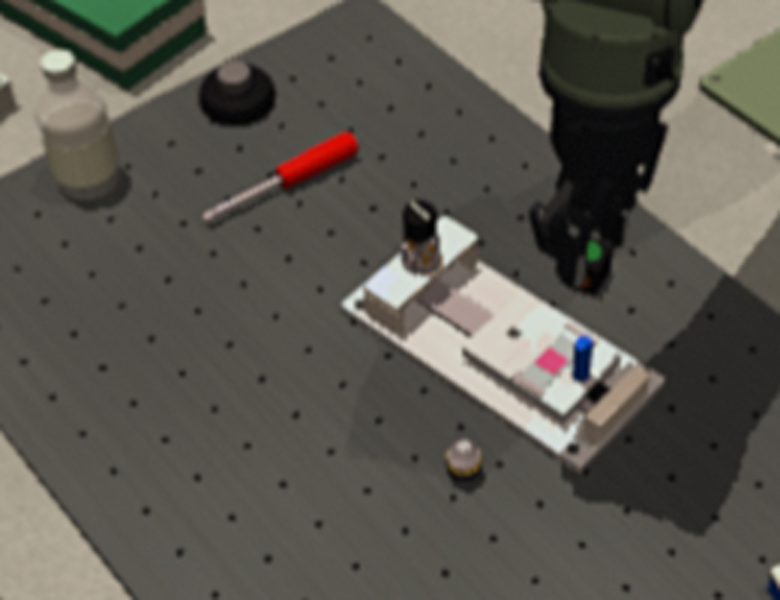

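The carriage sits against the bumper with the post at about (584,345) in the crop. The knob still stands raised and turned at about (420,215), and the other things are where they were.

```bash
python3 -c "
from plant import job
print(job.hand_in())"
```

```text
the job is handed in; nothing more can be done
None
```

The job is handed in: the plunger knob stands by itself in its rest notch, the carriage was slid to the bumper and let go there, the other things look undisturbed, and it took about 33 s of the 67 s allowed.

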